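Press a connector home with the bench screw press

TASK

Push the press's loading shuttle in to its stop by its black knob, then take the loose grip of the crank and wind the press down until the part-inserted connector is pressed fully home on its board and the crank comes up solid, at about 9 N on the grip and never 13 N, which cracks the housing. Still holding the grip, wind back up until the pressing tool stands at least 25 mm above the connector, and let go. Never let the grip go under load, bat the crank round or let it run, and leave the shuttle in and the other things on the bench alone.

Things in the scene. Friction and masses are not known exactly. Their poses are not given: they have to be found in the camera images.
- press: Grey cast bench screw press bolted to the bench, C-shaped: base 170 x 310 x 25 mm, column 85 x 50 mm at its -y end, head from the column to 45 mm past the ram axis, top of the head 225 mm above the bench. Origin on the bench under the vertical ram and crank axis; x across the base, +y along the shuttle's way out (away from the column), z up.
- shuttle (a joint): Travel of the loading shuttle, m: 0 = in at its stop (board under the ram), grows as it slides out along the press's +y, at most 0.115. Slides with about 2.5 N of friction.
- knob (a point): Centre of the shuttle's upright black knob, a cylinder 22 mm in diameter and 40 mm tall (20 mm above and below this point, which is 58 mm above the bench), on the outer end of the shuttle's flat tongue 180 mm from the nest centre along the press's +y. The tongue is 34 mm wide, its top 38 mm above the bench; it ends 14 mm beyond the knob's centre.
- crank (a joint): Angle of the crank, rad: 0 at the top end of the stroke, grows when the crank is turned clockwise seen from above, which lowers the ram by 30 mm a turn (4.77 mm per rad); 13.6 rad at most. At 0 the crank arm points along the press's +y. Several turns of travel; the start angle varies. About 1 N at the grip turns it unloaded, and it stays where it is left.
- crank_axis (a point): Point on the vertical crank axis at the height of the grip's middle, 292 mm above the bench.
- sleeve: The crank's upright black grip sleeve, 24 mm in diameter and 62 mm tall, free to spin on its pin, whose axis stands 60 mm from the crank axis. Origin at the sleeve's lower end, just above the crank arm; z up. The force at the grip along the circle is 0.08 times the force of the ram (plus the 1 N). Once stopped, the grip carries up to 2 N less than while turning.
- grip (a point): Middle of the sleeve (on its axis, 31 mm above its lower end, 292 mm above the bench).
- platen: Flat steel pressing tool on the ram, 54 x 24 x 8 mm; origin at the centre of its lower face. Driving the pins in takes about 40 N of ram force (4 N at the grip, turning); with the connector home on the board the load climbs about 1 N at the grip per mm the grip moves on. Well seated at 60 to 140 N of ram force (6 to 12 N at the grip); at 150 N (13 N at the grip) the housing cracks.
- connector: Grey plastic connector housing, 46 x 16 x 14 mm high, its pins pushed part way into the green 84 x 84 mm board on the shuttle: it stands 2 to 9 mm proud of the board, how much is not measured, so where it is home has to be felt. Origin at the centre of its underside, z up. The board's top is 50 to 54.5 mm above the bench (spacers differ from lot to lot).
- heatsink: Bystander: loose finned aluminium heat sink 75 x 60 x 43 mm beside the press.
- wash_bottle: Bystander: white bottle, 60 mm diameter, 150 mm high.
- flux_jar: Bystander: grey jar with black cap, 80 mm diameter, 90 mm high.
- screwdriver: Bystander: screwdriver lying on the bench.
- part_tray: Bystander: clear divided tray 100 x 140 x 30 mm.
- spool: Bystander: grey empty spool 56 mm diameter, 40 mm high.
- scoop_bin: Bystander: yellow bin 160 x 100 x 70 mm.

How it is judged:
By the outcome, as a careful person would: the job done as asked, in the order asked, and still so for the second after the job is handed in, with the robot touching nothing.
It also fails if it takes over 69 s, if anything falls off the work surface, if the arm or the gripper's body presses on something with over 40 N, if the wrist force passes 120 N, or if a joint passes its speed limit or range.

ROBOT

A 7-joint arm with a two-finger parallel gripper is mounted at the origin on the work surface. World frame = base frame: x ahead of the robot, y to its left, z up, the work surface at z = 0. Lengths are in m, angles in rad, forces in N, time in s.
With the tool pointing down it reaches from about 0.4 to 0.925 m from the base axis. Payload 4.1 kg.
Tool frame: the origin (TCP) lies on the centre line of the jaws, within the pads' length; the fingertips stand 25 mm ahead of it and the grasp point (between the pads) lies 6 mm ahead of it; z points along the fingers, y is the line along which they close (so a half turn about z gives the same grasp; the last joint's range is limited). The gripper opens to 85 mm and grips with 20 to 120 N. Pads are 22 mm wide; open, the fingers measure 114 mm over their backs; the gripper's body (76 mm by 85 mm) begins 54 mm behind the grasp point. The pads swing forward as they close: fully open they stand 13 mm farther back than shut.
Start: joints at [1.166, 0.398, 0.045, 1.537, -0.019, 1.207, -0.051], TCP at [0.196, -0.62, 0.231] pointing down, gripper open.
Joint ranges: [-2.82, 2.82], [-0.49, 2.23], [-1.37, 1.46], [0, 2.46], [-1.36, 4.5], [0.23, 2], [-2.94, 2.94]. Speed limits (rad/s): [2.57, 2.57, 3.14, 3.14, 3.14, 3.14, 3.14].

INTERFACE

Orientations are given as a rotation vector (axis times angle).
In Python, from bench import * gives the robot as it stands.
- The arm moves only by the shell command python3 -m creep 'ROWS' [FORCE]. ROWS is JSON, a list of rows, each a list of 5 numbers: the finger opening in cm, from 0 to 8.54, then the shift along the world's x, y, z in cm, then the turn about the world's z in rad. A call has 1 to 5 rows; each row shifts and turns the commanded pose from where the row before left it; what a row does not reach is not made up. A row lasts 1/8 s, in which the tool goes at most 62.5 mm and 10.7 degrees, less where a joint would pass 70% of its speed; a pose out of reach is approached as far as the arm can. A call is refused whole if a number of a shift passes 6.25 or a number of a turn 0.188, either way. A call with a gripper value outside its range is refused whole. The fingers move at their own pace and stop on an object; FORCE is the grip in N (left out, the last holds). Time passes only in rows, so rows that do not move let the fingers close. It gives the time, the measured TCP pose, the force, the opening and the grip force at its end, in the units of the state.
- observe(): the state, without advancing time (a new reading comes with each control period).
- capture(name): name is "scene" or "top" or "wrist"; returns the picture (480x640x3 uint8, blue, green, red); there is no depth.
- camera_model(name): a dict with "intrinsics" (3x3 intrinsics, pixels), "extrinsics" (4x4, takes a point from camera to world coordinates). Camera axes: x right, y down, z forward; pixel columns grow to the right and rows downward; lengths in m; the calibration is good to about 2 mm. A picture is of the moment at which its call begins: read the wrist's pose just before it. camera_model takes no time and is no camera call; for the wrist camera it gives the pose at the moment of the call.
- finish_job(): hands the job in; it is judged then, once.
Trained networks look in the newest picture that a camera, given by its name, has taken for a name from the list of things; names that differ only in an ending like _2 or _b are one class to them, and where a whole thing is asked for, a point or a joint stands for the part that bears it (a point fixed in the world has none). Each returns a list of dicts, best first, with "score" (0 to 1); they miss things now and then, are a little off and sometimes report something else, mostly with a low value. They report only what shows in the picture. A call takes as long as a camera call.
- silhouettes(camera, thing): "pixels" (480x640 bool, what is visible of it) and "at" ([row, column] in pixels, amid what is visible of it).
- tip_of(camera, thing): "at" ([row, column] in pixels: a listed point, or the origin of a listed thing).
The state is a dict: "time_s": time; "joints": joint angles; "joint_vel": joint speeds; "tau": joint torques, N m; "ee_pos": TCP position; "ee_rot": TCP orientation; "contact_force": force on the tool from outside, world axes, zero at the start; "ft_torque": the same for the moment, N m; "gripper_width": finger opening in m; "gripper_force": force on a finger pad.
Only numpy, scipy, OpenCV 4.12 (cv2) and the standard library are available. Lean on these libraries where they do the work, as an engineer would, in place of code of your own. Each camera call takes 0.05 s, during which the arm holds its last target. There are 200 camera calls.

## Working session

There is one attempt and no reset: what is moved stays moved. The work goes in short steps, Python scripts to look and compute and a shell command to move; the robot and the scene stay as the last step left them, time stands still between calls to the robot, and variables do not carry over. Pictures are saved under pics/ and viewed, at most 10 in all, crops included, and the job is handed in when it is done.

```bash
mkdir -p pics
cat > h.py <<'E'
from bench import *
import numpy as np, cv2
def ray(cam,at):
    m=camera_model(cam);K=np.array(m["intrinsics"]);T=np.array(m["extrinsics"])
    d=T[:3,:3]@np.linalg.solve(K,[at[1],at[0],1]);return T[:3,3],d
def onz(cam,at,z):
    o,d=ray(cam,at);return o+d*(z-o[2])/d[2]
def proj(cam,p):
    m=camera_model(cam);K=np.array(m["intrinsics"]);T=np.linalg.inv(np.array(m["extrinsics"]))
    q=K@(T[:3,:3]@np.array(p)+T[:3,3]);return q[:2]/q[2]
E
python3 - <<'E'
from h import *
a=capture("scene");b=capture("top")
cv2.imwrite("pics/s1.png",a);cv2.imwrite("pics/t1.png",b)
for c in("scene","top"):
    for t,z in(("knob",.058),("grip",.292),("crank_axis",.292),("press",0),("sleeve",.261),("connector",.055),("platen",.1)):
        r=tip_of(c,t)[:2]
        for q in r: print(c,t,np.round(q["at"],1),round(q["score"],2),np.round(onz(c,q["at"],z),4))
s=observe();print(s["ee_pos"],s["ee_rot"],s["contact_force"],s["time_s"])
E
```

```text
scene knob [289.7 358.9] 0.72 [0.5191 0.0813 0.058 ]
scene grip [194.8 229.3] 0.71 [ 0.5013 -0.2478  0.292 ]
scene crank_axis [203.3 254.9] 0.77 [ 0.5156 -0.1773  0.292 ]
scene press [284.4 266.3] 0.92 [ 0.5143 -0.1752  0.    ]
scene sleeve [210.3 232.3] 0.63 [ 0.5204 -0.2367  0.261 ]
scene connector [272.4 291.9] 0.54 [ 0.5021 -0.1032  0.055 ]
scene platen [258.6 261. ] 0.53 [ 0.5143 -0.1808  0.1   ]
top knob [240.3 277.5] 0.67 [0.5053 0.0772 0.058 ]
top grip [225.4 411.7] 0.45 [ 0.5085 -0.2392  0.292 ]
top crank_axis [228.1 382.2] 0.81 [ 0.5037 -0.1737  0.292 ]
top press [238.5 374.1] 0.64 [ 0.5117 -0.1814  0.    ]
top sleeve [230.7 405.7] 0.47 [ 0.5006 -0.23    0.261 ]
top connector [236.7 348.4] 0.7 [ 0.5118 -0.1091  0.055 ]
top platen [240.9 374.7] 0.41 [ 0.495  -0.1738  0.1   ]
[ 0.19574244 -0.61988606  0.23139359] [3.10472606e+00 4.78547022e-01 9.36593787e-05] [ 0.04967935  0.06015227 -0.7620697 ] 0.8
```

View pics/s1.png

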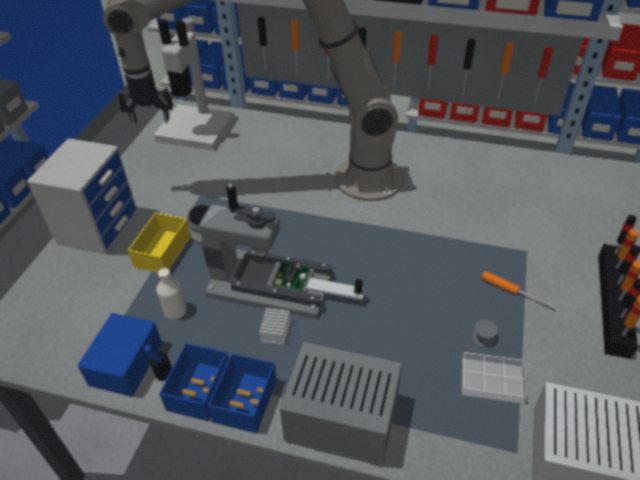

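View pics/t1.png

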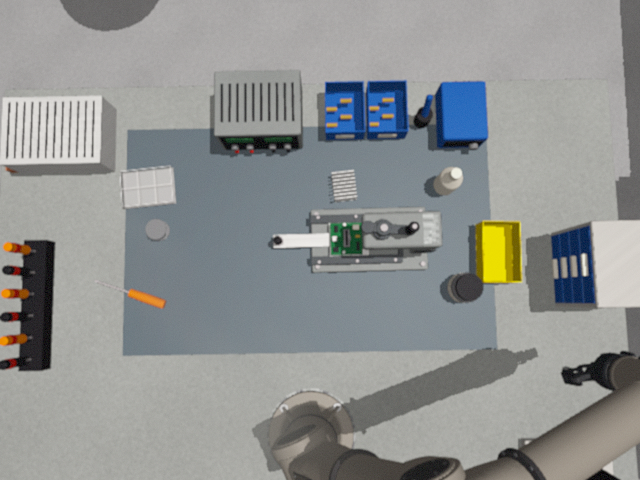

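The scene view shows the shuttle part out towards world +y (knob at about pixel row 289, col 359) and the crank grip on the −y side of its axis (row 195, col 229). The top view agrees: knob (240, 277), hub (228, 382) and grip (227, 412). The press's +y is therefore roughly world +y. I'll go over high to the knob.

```bash
python3 -m creep '[[8.5,2.5,2.5,3.8,0.15],[8.5,2.5,2.5,3.8,0.15],[8.5,2.5,2.5,3.8,0.15],[8.5,2.5,2.5,3.8,0.15],[8.5,2.5,2.5,3.8,0.15]]' 30
python3 -m creep '[[8.5,1.5,5,0,0.103],[8.5,1.5,5,0,0.103],[8.5,1.5,5,0,0.103],[8.5,1.5,5,0,0.103],[8.5,1.5,5,0,0.103]]'
python3 -m creep '[[8.5,1.5,5,0,0],[8.5,1.5,5,0,0],[8.5,1.5,5,0,0],[8.5,0.5,2,-4,0],[8.5,0,0,0,0]]'
python3 - <<'E'
from h import *
s=observe();print(s["ee_pos"],s["ee_rot"],s["contact_force"],s["time_s"])
a=capture("wrist");cv2.imwrite("pics/w1.png",a)
for t,z in(("knob",.058),("grip",.292),("crank_axis",.292),("connector",.055)):
    for q in tip_of("wrist",t)[:2]: print(t,np.round(q["at"],1),round(q["score"],2),np.round(onz("wrist",q["at"],z),4))
E
```

```text
time_s: 1.42
ee_pos: [0.3213, -0.4939, 0.4228]
ee_rot: [2.709, 1.589, 0.0]
contact_force: [0.6, 0.2, 0.8]
gripper_width: 0.0851
gripper_force: 0.0
time_s: 2.05
ee_pos: [0.396, -0.2431, 0.4216]
ee_rot: [2.217, 2.224, 0.0]
contact_force: [0.5, -0.4, -0.5]
gripper_width: 0.085
gripper_force: 0.0
time_s: 2.68
ee_pos: [0.4442, -0.0733, 0.3793]
ee_rot: [-2.214, -2.223, 0.005]
contact_force: [-0.3, -0.4, 0.6]
gripper_width: 0.0849
gripper_force: 0.0
[ 0.44416845 -0.07330978  0.37934399] [-2.21431516 -2.22299509  0.00489938] [-0.32900678 -0.3513266   0.64064654] 2.675
knob [ 38.4 378.7] 0.92 [0.5114 0.0739 0.058 ]
grip [457.7 396. ] 0.7 [ 0.5062 -0.2476  0.292 ]
grip [433.2 333.8] 0.19 [ 0.4585 -0.2237  0.292 ]
crank_axis [389.7 405.7] 0.81 [ 0.5095 -0.1851  0.292 ]
connector [202.6 373.3] 0.7 [ 0.5152 -0.1048  0.055 ]
```

```bash
python3 -m creep '[[8.5,2.2,5,0,0],[8.5,2.2,5,0,0],[8.5,2.3,5,-2,0],[8.5,0,0,-5,0],[8.5,0,0,-5,0]]'
python3 -m creep '[[8.5,0,0,-5,0],[8.5,0,0,-4,0],[8.5,0,0,0,0]]'
python3 - <<'E'
from h import *
s=observe();print(s["ee_pos"],s["ee_rot"],s["contact_force"],s["time_s"])
a=capture("wrist");cv2.imwrite("pics/w2.png",a)
for q in tip_of("wrist","knob")[:2]: print(np.round(q["at"],1),round(q["score"],2),np.round(onz("wrist",q["at"],.058),4))
E
```

```text
time_s: 3.55
ee_pos: [0.5141, 0.0748, 0.2611]
ee_rot: [2.221, 2.219, 0.003]
contact_force: [1.1, -1.1, 0.4]
gripper_width: 0.0852
gripper_force: 0.0
time_s: 3.92
ee_pos: [0.5113, 0.0735, 0.1694]
ee_rot: [-2.221, -2.217, 0.007]
contact_force: [0.3, 0.2, 0.2]
gripper_width: 0.0851
gripper_force: 0.0
[0.51128916 0.0734652  0.16935285] [-2.22092311 -2.2170275   0.00664055] [0.29462523 0.23300709 0.19203522] 3.925
[229.4 311.3] 0.94 [0.511  0.0787 0.058 ]
```

View pics/w2.png

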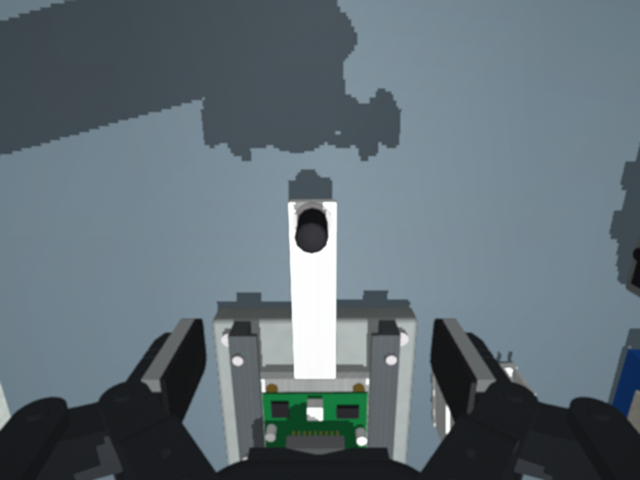

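The wrist view shows the knob at (231, 312), on a tongue running straight down the image, so the press has almost no yaw. Next I'll lower round the knob and close on it.

```bash
python3 -m creep '[[7,0,0.5,-4,0],[7,0,0,-4,0],[6,0,0,-1.6,0],[2,0,0,0,0],[1,0,0,0,0]]' 30
python3 -m creep '[[1,0,0,0,0],[1,0,0,0,0],[1,0,0,0,0]]'
```

```text
time_s: 4.65
ee_pos: [0.513, 0.0804, 0.0777]
ee_rot: [2.222, 2.22, -0.001]
contact_force: [-6.2, -1.4, 17.1]
gripper_width: 0.0245
gripper_force: 8.3
time_s: 5.03
ee_pos: [0.5124, 0.0807, 0.0783]
ee_rot: [2.221, 2.221, -0.002]
contact_force: [-7.1, 0.3, 11.6]
gripper_width: 0.0104
gripper_force: 5.9
```

Run:
```python
from h import *
a=capture("wrist");cv2.imwrite("pics/w3.png",a)
s=observe();print(s["ee_pos"],s["contact_force"],s["ft_torque"],s["gripper_width"],s["gripper_force"])
```

```text
[0.51238204 0.0806918  0.07824519] [-7.17782949  0.77103773 11.27457482] [-0.05443547  1.64053435 -0.02228671] 0.010001753901557867 5.918115061358549
```

View pics/w3.png

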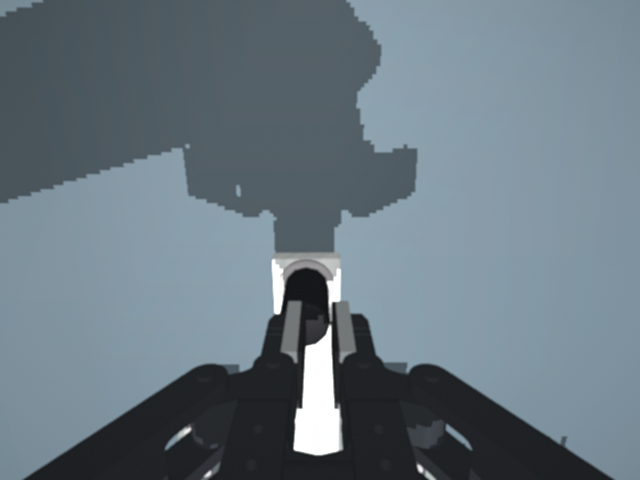

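```bash
python3 -m creep '[[6,0,0,0,0],[7,0,0,0,0],[7,0,0,0,0],[7,0,0,3,0],[7,0,0,3,0]]' 30
python3 -m creep '[[7,0,0,0,0]]'
python3 - <<'E'
from h import *
s=observe();print(s["ee_pos"],s["contact_force"])
for c in("wrist","top","scene"):
  a=capture(c)
  if c=="wrist":cv2.imwrite("pics/w4.png",a)
  for q in tip_of(c,"knob")[:1]: print(c,np.round(q["at"],1),round(q["score"],2),np.round(onz(c,q["at"],.058),4))
m=np.array(camera_model("wrist")["extrinsics"]);print(m.round(3))
E
```

```text
time_s: 5.7
ee_pos: [0.5124, 0.0801, 0.1358]
ee_rot: [-2.221, -2.221, 0.001]
contact_force: [0.7, 0.4, 0.6]
gripper_width: 0.0697
gripper_force: 0.0
time_s: 5.82
ee_pos: [0.5146, 0.0806, 0.1375]
ee_rot: [2.219, 2.219, 0.006]
contact_force: [0.9, 0.5, -0.4]
gripper_width: 0.0701
gripper_force: 0.0
[0.51457748 0.08062754 0.13748062] [ 0.92799642  0.53608446 -0.41042793]
wrist [258.9 302.7] 0.62 [0.5043 0.0771 0.058 ]
scene [287.5 357.8] 0.79 [0.5126 0.0769 0.058 ]
[[ 1.     0.001 -0.001  0.513]
 [ 0.    -0.947 -0.322  0.163]
 [-0.001  0.322 -0.947  0.277]
 [ 0.     0.     0.     1.   ]]
```

View pics/w4.png

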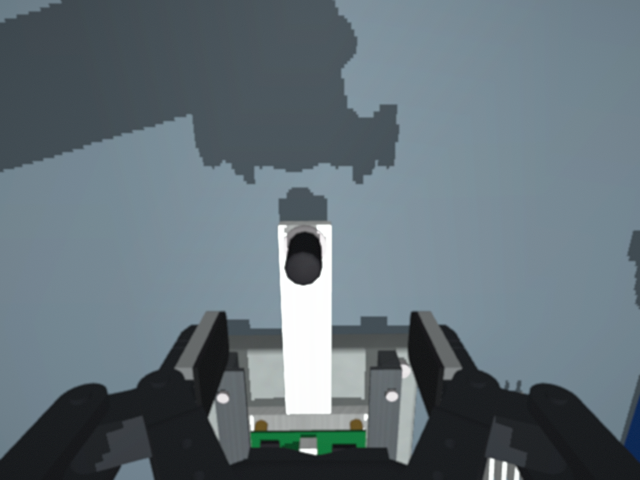

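Run:
```python
from h import *
dz=0.1375-0.0782
for n,p in dict(tipL=(.5095-.005,.0806,.0533),tipLf=(.5095-.005,.0916,.0533),gp=(.5095,.0806,.0723),ktop=(.505,.077,.078),kmid=(.505,.077,.058),kbot=(.505,.077,.038),knob97t=(.505,.097,.078),knob97b=(.505,.097,.038),knob105t=(.505,.105,.078),knob105b=(.505,.105,.038)).items(): print(n,proj("wrist",np.array(p)+[0,0,dz]).round())
print("now",[proj("wrist",(.505,y,z)).round() for y in(.077,.087) for z in(.078,.038)])
```

```text
tipL [300. 296.]
tipLf [300. 274.]
gp [310. 317.]
ktop [299. 332.]
kmid [301. 308.]
kbot [302. 289.]
knob97t [298. 287.]
knob97b [302. 251.]
knob105t [298. 267.]
knob105b [302. 235.]
now [array([304., 273.]), array([306., 248.]), array([304., 256.]), array([306., 233.])]
```

Run:
```python
from h import *
s=observe();p=s["ee_pos"];print(p)
for y in(.0696,.0806,.0916):
  for z in (.10,.11,.12,.13,.14): print(y,z,[proj("wrist",(p[0]+sx*.035,y,z)).round() for sx in(-1,1)])
```

```text
[0.51191701 0.07989926 0.1342776 ]
0.0696 0.1 [array([246., 304.]), array([387., 304.])]
0.0696 0.11 [array([242., 314.]), array([390., 314.])]
0.0696 0.12 [array([238., 325.]), array([394., 326.])]
0.0696 0.13 [array([234., 338.]), array([398., 338.])]
0.0696 0.14 [array([229., 351.]), array([403., 352.])]
0.0806 0.1 [array([245., 284.]), array([388., 284.])]
0.0806 0.11 [array([241., 293.]), array([392., 293.])]
0.0806 0.12 [array([237., 303.]), array([395., 304.])]
0.0806 0.13 [array([232., 315.]), array([400., 315.])]
0.0806 0.14 [array([227., 327.]), array([405., 328.])]
0.0916 0.1 [array([243., 263.]), array([389., 263.])]
0.0916 0.11 [array([239., 272.]), array([393., 272.])]
0.0916 0.12 [array([235., 281.]), array([397., 281.])]
0.0916 0.13 [array([230., 291.]), array([402., 291.])]
0.0916 0.14 [array([225., 302.]), array([407., 302.])]
```

Run:
```python
import cv2
a=cv2.imread("pics/w3.png")[240:400,220:420];b=cv2.imread("pics/w4.png")[290:450,140:340]
cv2.imwrite("pics/c.png",cv2.resize(cv2.hconcat([a,b]),None,fx=2,fy=2,interpolation=cv2.INTER_CUBIC))
```

```text
(no output)
```

View pics/c.png

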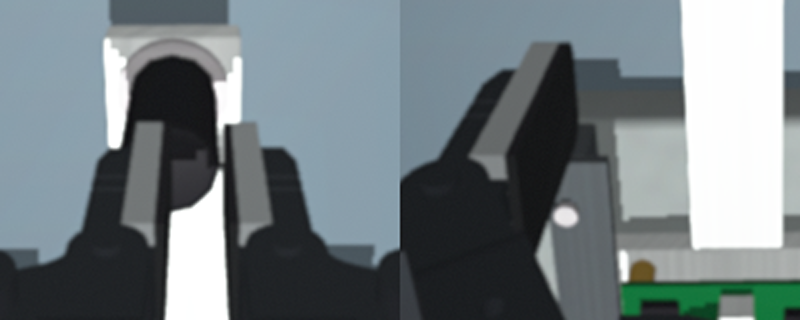

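The crop shows that the pads closed above the knob's top, with the left tip resting on it, so the fingertips reach less far down than I assumed. The knob is also about 6 mm to −x of the tool. I'll go lower and re-centre.

```bash
python3 -m creep '[[7,-0.6,-0.2,-3,0],[7,0,0,-3,0],[7,0,0,-1,0],[7,0,0,0,0]]' 30
python3 -m creep '[[3,0,0,0,0],[1.5,0,0,0,0],[1.5,0,0,0,0],[1.5,0,0,0,0]]'
python3 - <<'E'
from h import *
a=capture("wrist");cv2.imwrite("pics/w5.png",a)
E
```

```text
time_s: 6.62
ee_pos: [0.5063, 0.0783, 0.0648]
ee_rot: [-2.22, -2.221, 0.001]
contact_force: [-0.6, 0.7, -0.4]
gripper_width: 0.07
gripper_force: 0.0
time_s: 7.12
ee_pos: [0.5065, 0.0782, 0.0662]
ee_rot: [2.221, 2.221, -0.001]
contact_force: [-2.4, -0.8, 4.3]
gripper_width: 0.0203
gripper_force: 29.2
```

```bash
python3 -m creep '[[1.5,0,-0.5,0,0],[1.5,0,-1.2,0,0],[1.5,0,-1.2,0,0],[1.5,0,-1.2,0,0],[1.5,0,-1.0,0,0]]' 40
python3 -m creep '[[1.5,0,-0.8,0,0],[1.5,0,-0.5,0,0],[1.5,0,0,0,0]]'
```

```text
time_s: 7.8
ee_pos: [0.5069, 0.0282, 0.0663]
ee_rot: [-2.221, -2.222, -0.003]
contact_force: [-2.4, 3.5, 6.0]
gripper_width: 0.0204
gripper_force: 39.3
time_s: 8.18
ee_pos: [0.5071, 0.014, 0.0663]
ee_rot: [2.221, 2.22, 0.001]
contact_force: [-2.0, -0.1, 5.6]
gripper_width: 0.0201
gripper_force: 39.3
```

```bash
python3 -m creep '[[1.5,0,-0.4,0,0],[1.5,0,-0.4,0,0],[1.5,0,-0.4,0,0]]'
python3 -m creep '[[1.5,0,-0.4,0,0],[1.5,0,-0.3,0,0]]'
```

```text
time_s: 8.55
ee_pos: [0.5072, 0.0032, 0.0663]
ee_rot: [-2.221, -2.222, -0.003]
contact_force: [-2.2, 3.1, 4.4]
gripper_width: 0.0197
gripper_force: 39.2
time_s: 8.8
ee_pos: [0.5072, 0.0008, 0.0663]
ee_rot: [-2.217, -2.22, -0.011]
contact_force: [-1.5, 15.0, 3.7]
gripper_width: 0.0197
gripper_force: 39.1
```

The shuttle is at its stop: 15 N at y≈0.001, which puts the press axis at y≈−0.179. Next I'll release the knob, rise, and move to the crank.

```bash
python3 -m creep '[[1.5,0,0.2,0,0],[4,0,0,0,0],[7,0,0,0,0],[7,0,0,1,0],[7,0,0,5,0]]' 30
python3 -m creep '[[7,0,0,6,0],[7,0,0,6,0],[7,0,0,6,0],[8.5,0,0,6,0],[8.5,0,-2,4,0]]'
python3 -m creep '[[8.5,0,-5,1,0],[8.5,0,-5,0,0],[8.5,0,-4,0,0],[8.5,0,0,0,0]]'
python3 - <<'E'
from h import *
s=observe();print(s["ee_pos"],s["ee_rot"],s["contact_force"],s["time_s"])
for c in("wrist","top","scene"):
  a=capture(c);cv2.imwrite(f"pics/{c}6.png",a)
  for t,z in(("knob",.058),("grip",.292),("crank_axis",.292),("platen",.1)):
    for q in tip_of(c,t)[:1]: print(c,t,np.round(q["at"],1),round(q["score"],2),np.round(onz(c,q["at"],z),4))
E
```

```text
time_s: 9.43
ee_pos: [0.5044, -0.0037, 0.1241]
ee_rot: [-2.219, -2.218, 0.006]
contact_force: [-0.0, -0.6, 1.2]
gripper_width: 0.0701
gripper_force: 0.0
time_s: 10.05
ee_pos: [0.507, -0.0211, 0.4096]
ee_rot: [2.215, 2.223, 0.005]
contact_force: [0.9, -0.1, -0.5]
gripper_width: 0.0848
gripper_force: 0.0
time_s: 10.55
ee_pos: [0.5057, -0.1676, 0.4152]
ee_rot: [2.23, 2.213, -0.002]
contact_force: [0.0, -0.1, -0.6]
gripper_width: 0.0851
gripper_force: 0.0
[ 0.50565844 -0.16755336  0.41521757] [ 2.22997696e+00  2.21266828e+00 -1.76856880e-03] [ 0.04664443 -0.05891232 -0.61913193] 10.55
wrist knob [ 23.6 316.6] 0.61 [0.5065 0.008  0.058 ]
wrist grip [322.9 316.2] 0.72 [ 0.5066 -0.2348  0.292 ]
wrist crank_axis [245.3 319.6] 0.76 [ 0.5091 -0.1719  0.292 ]
top knob [238.4 305.9] 0.62 [0.509  0.0027 0.058 ]
scene knob [281.1 329.8] 0.67 [0.5093 0.002  0.058 ]
scene grip [294.3 515.9] 0.68 [0.6494 0.4284 0.292 ]
scene crank_axis [203.4 256.3] 0.88 [ 0.5151 -0.1739  0.292 ]
scene platen [253.9 259.5] 0.6 [ 0.4992 -0.1903  0.1   ]
```

View pics/wrist6.png

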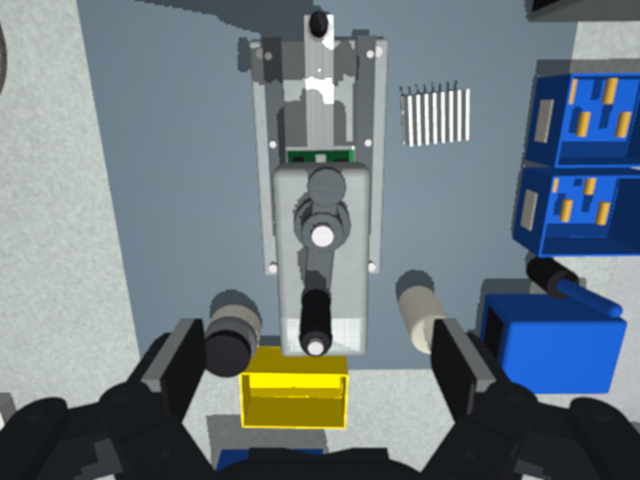

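The wrist view shows the shuttle knob in (23, 318), the hub at (235, 322), the round counterweight at (185, 326) and the sleeve top at (345, 316), all clear of other things. I'll go down over the sleeve, checking before closing.

```bash
python3 -m creep '[[7,0,-3.5,-2,0],[7,0,-3.5,-3,0],[7,0,0,-3,0],[7,0,0,0,0]]' 30
python3 - <<'E'
from h import *
s=observe();print(s["ee_pos"],s["contact_force"],s["time_s"])
a=capture("wrist");cv2.imwrite("pics/w7.png",a)
for t,z in(("grip",.292),("sleeve",.261),("crank_axis",.292)):
    for q in tip_of("wrist",t)[:1]: print(t,np.round(q["at"],1),round(q["score"],2),np.round(onz("wrist",q["at"],z),4))
E
```

```text
time_s: 11.8
ee_pos: [0.5052, -0.2328, 0.333]
ee_rot: [-2.218, -2.217, 0.002]
contact_force: [-0.1, 0.0, -0.1]
gripper_width: 0.0699
gripper_force: 0.0
[ 0.50524328 -0.23277565  0.33300465] [-0.14771758  0.03029358 -0.14668822] 11.8
grip [285.8 315. ] 0.9 [ 0.5067 -0.2373  0.292 ]
sleeve [266.3 315.8] 0.94 [ 0.5075 -0.2395  0.261 ]
crank_axis [168.5 326.5] 0.61 [ 0.5128 -0.1771  0.292 ]
```

View pics/w7.png

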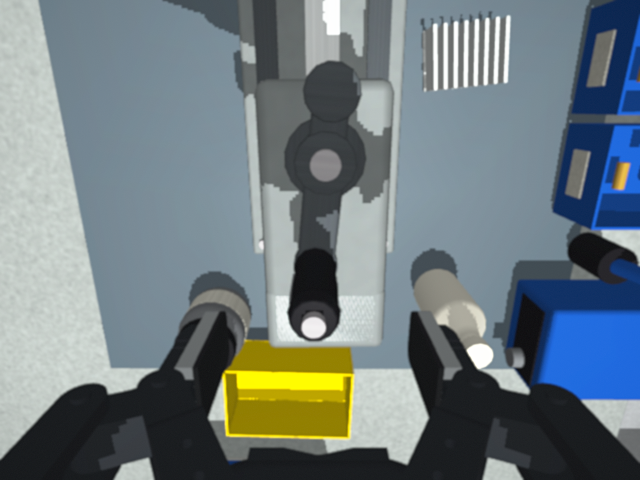

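The wrist view shows the sleeve between the open pads (sleeve top at (326, 314), hub (163, 326)), and nothing is in the way. Lowering and closing.

```bash
python3 -m creep '[[7,0.1,-0.5,-2,0],[7,0,0,-2,0],[7,0,0,0,0],[3,0,0,0,0],[1.5,0,0,0,0]]' 40
python3 -m creep '[[1.5,0,0,0,0],[1.5,0,0,0,0],[1.5,0,0,0,0]]'
python3 - <<'E'
from h import *
s=observe();print(s["ee_pos"],s["contact_force"],s["ft_torque"])
E
```

```text
time_s: 12.62
ee_pos: [0.5085, -0.2379, 0.2968]
ee_rot: [2.219, 2.22, 0.001]
contact_force: [1.0, -0.3, -0.3]
gripper_width: 0.0344
gripper_force: 0.3
time_s: 13.0
ee_pos: [0.5081, -0.2381, 0.2965]
ee_rot: [2.22, 2.22, 0.0]
contact_force: [-1.6, 0.5, 5.4]
gripper_width: 0.0226
gripper_force: 39.3
[ 0.50811118 -0.2381184   0.29653289] [-1.64487698  0.48349918  5.43196694] [-0.01309667  0.37805436  0.06541529]
```

The sleeve is held (22.6 mm at 39 N). I'll tabulate the circle, clockwise from above, starting at crank phase π with rounded rows.

```bash
cat > circ.py <<'E'
import numpy as np,sys
# python3 circ.py th0 step n : rows (cm) along the circle, mm grid
t0,st,n=float(sys.argv[1]),float(sys.argv[2]),int(sys.argv[3])
t=t0+st*np.arange(n+1);P=np.round(6*np.c_[np.sin(t),np.cos(t)],1)
for a,d in zip(t[1:],np.diff(P,axis=0)): print(f"{a-np.pi:.2f}",d.round(1))
E
python3 circ.py 3.1416 0.2094 30
python3 -m creep '[[1.5,-0.6,0,0,0],[1.5,-0.6,0.1,0,0],[1.5,-0.6,0.2,0,0]]'
```

```text
0.21 [-1.2  0.1]
0.42 [-1.2  0.4]
0.63 [-1.1  0.6]
0.84 [-1.   0.9]
1.05 [-0.7  1. ]
1.26 [-0.5  1.1]
1.47 [-0.3  1.3]
1.68 [0.  1.2]
1.88 [0.3 1.3]
2.09 [0.5 1.1]
2.30 [0.7 1. ]
2.51 [1.  0.9]
2.72 [1.1 0.6]
2.93 [1.1 0.4]
3.14 [1.3 0.1]
3.35 [ 1.2 -0.1]
3.56 [ 1.2 -0.4]
3.77 [ 1.1 -0.6]
3.98 [ 1.  -0.9]
4.19 [ 0.7 -1. ]
4.40 [ 0.5 -1.1]
4.61 [ 0.3 -1.3]
4.82 [ 0.  -1.2]
5.03 [-0.3 -1.2]
5.24 [-0.5 -1.2]
5.44 [-0.7 -1. ]
5.65 [-1.  -0.9]
5.86 [-1.1 -0.6]
6.07 [-1.1 -0.4]
6.28 [-1.3 -0.1]
time_s: 13.38
ee_pos: [0.4905, -0.2352, 0.2965]
ee_rot: [2.219, 2.219, 0.002]
contact_force: [0.8, -0.6, 5.0]
gripper_width: 0.0227
gripper_force: 39.4
```

Run:
```python
from h import *
a=capture("scene");cv2.imwrite("pics/s8.png",a)
from scipy.optimize import minimize_scalar
for t in("platen","connector"):
  for q in tip_of("scene",t)[:2]:
    at=q["at"]; f=lambda z:np.sum((proj("scene",(.508,-.178,z))-[at[1],at[0]])**2)
    r=minimize_scalar(f,bounds=(0,.25),method="bounded");print(t,np.round(at,1),round(q["score"],2),"z",round(r.x,4),"res",round(r.fun**.5,1))
  for q in silhouettes("scene",t)[:1]:
    v,u=np.nonzero(q["pixels"]);print(t,"sil",round(q["score"],2),v.min(),v.max(),u.min(),u.max(),len(v))
for z in(.05,.064,.07,.08,.09,.1,.11,.12): print(z,proj("scene",(.508,-.178,z)).round(1))
i=a[200:310,190:350];cv2.imwrite("pics/c8.png",cv2.resize(i,None,fx=5,fy=5,interpolation=cv2.INTER_CUBIC))
```

```text
platen [253.2 261.2] 0.62 z 0.1151 res 1.1
platen sil 0.71 251 262 254 267 119
connector [267.8 264. ] 0.68 z 0.059 res 0.2
connector [202.6 256.7] 0.36 z 0.25 res 11.7
0.05 [264.5 270.1]
0.064 [264.  266.5]
0.07 [263.8 265. ]
0.08 [263.5 262.4]
0.09 [263.2 259.7]
0.1 [262.8 257.1]
0.11 [262.5 254.4]
0.12 [262.1 251.7]
```

View pics/c8.png

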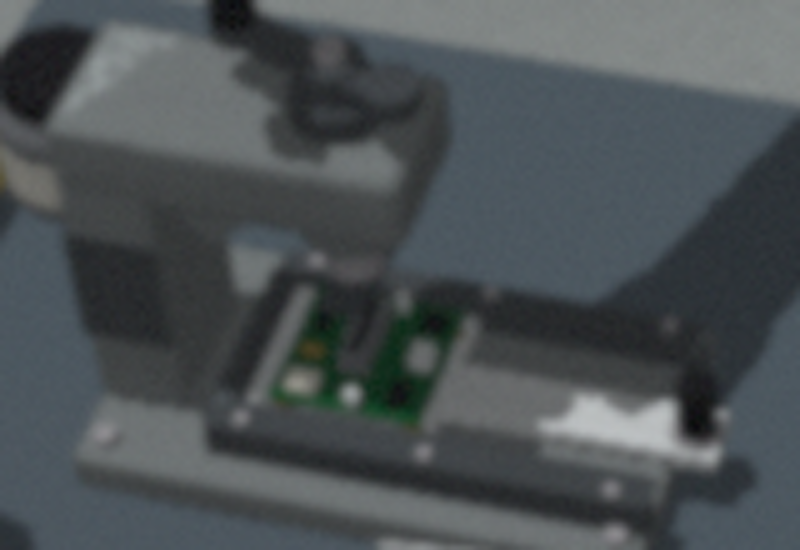

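The scene crop shows the platen, at z about 0.104 (row 256), well above the connector (row ~268). That leaves roughly 25–35 mm of free ram travel, or 5 to 7 rad. I'll wind freely at first, watching the force.

```bash
python3 -m creep '[[1.5,-0.6,0.2,0,0],[1.5,-1.1,0.6,0,0],[1.5,-1.0,0.9,0,0],[1.5,-0.7,1.0,0,0]]'
python3 -m creep '[[1.5,-0.5,1.1,0,0],[1.5,-0.3,1.3,0,0],[1.5,0,1.2,0,0],[1.5,0.3,1.3,0,0]]'
python3 -m creep '[[1.5,0.5,1.1,0,0],[1.5,0.7,1.0,0,0],[1.5,1.0,0.9,0,0],[1.5,1.1,0.6,0,0]]'
```

```text
time_s: 14.12
ee_pos: [0.4566, -0.208, 0.2965]
ee_rot: [2.219, 2.219, 0.003]
contact_force: [2.0, 0.4, 4.3]
gripper_width: 0.0229
gripper_force: 39.4
time_s: 14.62
ee_pos: [0.4516, -0.1592, 0.2965]
ee_rot: [2.219, 2.218, 0.001]
contact_force: [2.1, -1.4, 5.4]
gripper_width: 0.0228
gripper_force: 39.5
time_s: 15.12
ee_pos: [0.4844, -0.1231, 0.2965]
ee_rot: [2.22, 2.22, -0.0]
contact_force: [-0.5, -2.3, 6.4]
gripper_width: 0.0228
gripper_force: 39.6
```

```bash
python3 -m creep '[[1.5,1.1,0.4,0,0],[1.5,1.3,0.1,0,0],[1.5,1.2,-0.1,0,0]]'
python3 - <<'E'
from h import *
from scipy.optimize import minimize_scalar
a=capture("scene")
for q in tip_of("scene","platen")[:1]:
    at=q["at"]; f=lambda z:np.sum((proj("scene",(.508,-.178,z))-[at[1],at[0]])**2)
    r=minimize_scalar(f,bounds=(0,.25),method="bounded");print(np.round(at,1),round(q["score"],2),"z",round(r.x,4))
for q in silhouettes("scene","platen")[:1]:
    v,u=np.nonzero(q["pixels"]);print("sil",round(q["score"],2),v.min(),v.max(),u.min(),u.max(),len(v))
E
```

```text
time_s: 15.5
ee_pos: [0.5203, -0.1191, 0.2964]
ee_rot: [2.22, 2.22, -0.001]
contact_force: [-0.8, -1.9, 8.3]
gripper_width: 0.0227
gripper_force: 39.7
[260.2 260.1] 0.45 z 0.0897
sil 0.68 251 266 255 268 167
```

```bash
python3 - <<'E'
import numpy as np
t=3.35+np.pi+np.arange(0,31)*.1667
P=np.round(6*np.c_[np.sin(t),np.cos(t)],1)
P[0]=np.round(6*np.array([np.sin(t[0]),np.cos(t[0])]),1)
D=np.diff(P,axis=0).round(1)
for i in range(0,30,3): print(round(t[i+3]-np.pi,2),[[1.5,*map(float,d+0),0,0] for d in D[i:i+3]])
E
python3 -m creep '[[1.5,1.0,-0.3,0,0],[1.5,0.9,-0.4,0,0],[1.5,0.8,-0.6,0,0]]'
```

```text
3.85 [[1.5, 1.0, -0.3, 0, 0], [1.5, 0.9, -0.5, 0, 0], [1.5, 0.8, -0.5, 0, 0]]
4.35 [[1.5, 0.7, -0.8, 0, 0], [1.5, 0.6, -0.8, 0, 0], [1.5, 0.4, -0.9, 0, 0]]
4.85 [[1.5, 0.3, -0.9, 0, 0], [1.5, 0.1, -1.0, 0, 0], [1.5, -0.1, -1.0, 0, 0]]
5.35 [[1.5, -0.2, -1.0, 0, 0], [1.5, -0.4, -0.9, 0, 0], [1.5, -0.5, -0.9, 0, 0]]
5.85 [[1.5, -0.6, -0.7, 0, 0], [1.5, -0.8, -0.7, 0, 0], [1.5, -0.9, -0.4, 0, 0]]
6.35 [[1.5, -0.9, -0.4, 0, 0], [1.5, -1.0, -0.2, 0, 0], [1.5, -1.0, 0.0, 0, 0]]
6.85 [[1.5, -1.0, 0.2, 0, 0], [1.5, -0.9, 0.3, 0, 0], [1.5, -0.9, 0.4, 0, 0]]
7.35 [[1.5, -0.8, 0.6, 0, 0], [1.5, -0.7, 0.8, 0, 0], [1.5, -0.6, 0.8, 0, 0]]
7.85 [[1.5, -0.4, 0.9, 0, 0], [1.5, -0.2, 1.0, 0, 0], [1.5, -0.1, 1.0, 0, 0]]
8.35 [[1.5, 0.1, 1.0, 0, 0], [1.5, 0.2, 0.9, 0, 0], [1.5, 0.4, 1.0, 0, 0]]
time_s: 16.02
ee_pos: [0.5471, -0.1318, 0.2965]
ee_rot: [2.22, 2.221, 0.0]
contact_force: [-1.9, -0.2, 8.9]
gripper_width: 0.0227
gripper_force: 39.8
```

```bash
cat > ft.py <<'E'
from bench import *
import numpy as np
s=observe();p=np.array(s["ee_pos"])[:2]-[.509,-.178];f=np.array(s["contact_force"])
t=np.arctan2(p[0],p[1]);u=np.array([np.cos(t),-np.sin(t)]);r=np.array([np.sin(t),np.cos(t)])
print(f"phase-pi {(t-np.pi)%(2*np.pi):.3f} R {np.hypot(*p)*1e3:.1f}mm  tang resist {-f[:2]@u:.2f} N radial {f[:2]@r:.2f}  t {s['time_s']:.2f} g {s['gripper_force']:.0f}")
E
python3 -m creep '[[1.5,0.7,-0.7,0,0],[1.5,0.6,-0.8,0,0],[1.5,0.4,-0.9,0,0]]' >/dev/null; python3 ft.py
python3 -m creep '[[1.5,0.3,-0.9,0,0],[1.5,0.1,-1.0,0,0],[1.5,-0.1,-1.0,0,0]]' >/dev/null;  python3 ft.py
```

```text
phase-pi 4.323 R 59.7mm  tang resist 0.93 N radial -0.55  t 16.40 g 40
phase-pi 4.814 R 59.6mm  tang resist 1.17 N radial 3.18  t 16.77 g 40
```

```bash
python3 -m creep '[[1.5,-0.2,-1.0,0,0],[1.5,-0.4,-0.9,0,0],[1.5,-0.5,-0.9,0,0]]' >/dev/null;  python3 ft.py
```

```text
phase-pi 5.340 R 59.8mm  tang resist 1.62 N radial 0.91  t 17.15 g 40
```

Run:
```python
from h import *
a=capture("scene");i=a[200:310,190:350];cv2.imwrite("pics/c9.png",cv2.resize(i,None,fx=5,fy=5,interpolation=cv2.INTER_CUBIC))
for q in silhouettes("scene","platen")[:1]:
    v,u=np.nonzero(q["pixels"]);print("sil",round(q["score"],2),v.min(),v.max(),u.min(),u.max(),len(v))
```

```text
sil 0.67 251 268 256 269 199
```

```bash
python3 -m creep '[[1.5,-0.6,-0.7,0,0],[1.5,-0.8,-0.7,0,0],[1.5,-0.9,-0.4,0,0]]' >/dev/null;  python3 ft.py
```

```text
phase-pi 5.861 R 59.8mm  tang resist 1.36 N radial 3.65  t 17.62 g 40
```

```bash
python3 -m creep '[[1.5,-0.9,-0.4,0,0],[1.5,-1.0,-0.2,0,0],[1.5,-1.0,0.0,0,0]]' >/dev/null;  python3 ft.py
```

```text
phase-pi 0.085 R 60.1mm  tang resist 1.07 N radial 0.77  t 18.00 g 40
```

```bash
python3 -m creep '[[1.5,-1.0,0.2,0,0],[1.5,-0.9,0.3,0,0],[1.5,-0.9,0.4,0,0]]' >/dev/null;  python3 ft.py
```

```text
phase-pi 0.581 R 60.3mm  tang resist 1.67 N radial 0.01  t 18.38 g 40
```

```bash
python3 -m creep '[[1.5,-0.8,0.6,0,0],[1.5,-0.7,0.8,0,0],[1.5,-0.6,0.8,0,0]]' >/dev/null;  python3 ft.py
```

```text
phase-pi 1.093 R 60.4mm  tang resist 0.80 N radial -2.34  t 18.75 g 40
```

```bash
python3 -m creep '[[1.5,-0.4,0.9,0,0],[1.5,-0.2,1.0,0,0],[1.5,-0.1,1.0,0,0]]' >/dev/null;  python3 ft.py
```

```text
phase-pi 1.561 R 60.4mm  tang resist 5.21 N radial -3.05  t 19.12 g 40
```

Contact: 5.2 N resisting, so the pins are driving in. I'll use small steps now, with an abort if the resistance passes 6.2 N.

```bash
echo '
import sys
sys.exit(int(-f[:2]@u > 6.2))' >> ft.py
python3 -m creep '[[1.5,0,0.4,0,0],[1.5,0,0.4,0,0]]' >/dev/null;  python3 ft.py &&
python3 -m creep '[[1.5,0.1,0.4,0,0],[1.5,0.1,0.4,0,0]]' >/dev/null &&  python3 ft.py &&
python3 -m creep '[[1.5,0.1,0.4,0,0],[1.5,0.2,0.3,0,0]]' >/dev/null &&  python3 ft.py
```

```text
phase-pi 1.687 R 60.5mm  tang resist 3.94 N radial -4.70  t 19.38 g 40
phase-pi 1.816 R 60.4mm  tang resist 2.94 N radial -2.90  t 19.62 g 40
phase-pi 1.940 R 60.3mm  tang resist 4.33 N radial -0.72  t 19.88 g 40
```

```bash
python3 -m creep '[[1.5,0.1,0.4,0,0],[1.5,0.2,0.3,0,0]]' >/dev/null;  python3 ft.py &&
python3 -m creep '[[1.5,0.2,0.4,0,0],[1.5,0.3,0.3,0,0]]' >/dev/null &&  python3 ft.py &&
python3 -m creep '[[1.5,0.2,0.3,0,0],[1.5,0.3,0.3,0,0]]' >/dev/null &&  python3 ft.py
```

```text
phase-pi 2.064 R 60.3mm  tang resist 4.10 N radial -1.96  t 20.12 g 40
phase-pi 2.203 R 60.3mm  tang resist 4.14 N radial -0.29  t 20.38 g 40
phase-pi 2.331 R 60.3mm  tang resist 4.27 N radial -2.21  t 20.62 g 40
```

```bash
python3 -m creep '[[1.5,0.3,0.3,0,0],[1.5,0.3,0.2,0,0]]' >/dev/null;  python3 ft.py &&
python3 -m creep '[[1.5,0.4,0.2,0,0],[1.5,0.3,0.3,0,0]]' >/dev/null &&  python3 ft.py &&
python3 -m creep '[[1.5,0.3,0.1,0,0],[1.5,0.4,0.2,0,0]]' >/dev/null &&  python3 ft.py
```

```text
phase-pi 2.462 R 60.2mm  tang resist 3.97 N radial -0.82  t 20.88 g 40
phase-pi 2.603 R 60.3mm  tang resist 3.73 N radial -3.28  t 21.12 g 40
phase-pi 2.727 R 60.2mm  tang resist 4.46 N radial -1.29  t 21.38 g 40
```

```bash
python3 -m creep '[[1.5,0.4,0.1,0,0],[1.5,0.4,0.1,0,0]]' >/dev/null;  python3 ft.py &&
python3 -m creep '[[1.5,0.4,0.1,0,0],[1.5,0.4,0.1,0,0]]' >/dev/null &&  python3 ft.py &&
python3 -m creep '[[1.5,0.4,0,0,0],[1.5,0.4,0,0,0]]' >/dev/null &&  python3 ft.py
```

```text
phase-pi 2.866 R 60.1mm  tang resist 3.76 N radial -0.01  t 21.62 g 40
phase-pi 3.001 R 60.1mm  tang resist 4.10 N radial -2.97  t 21.88 g 40
phase-pi 3.112 R 60.1mm  tang resist 8.81 N radial -0.21  t 22.12 g 41
```

```bash
for i in 1; do python3 -m creep '[[1.5,0,0,0,0]]' >/dev/null;  python3 ft.py; done; python3 -m creep '[[1.5,0,0,0,0]]' >/dev/null;  python3 ft.py
```

```text
phase-pi 3.118 R 60.1mm  tang resist 6.60 N radial -1.87  t 22.25 g 41
phase-pi 3.117 R 60.0mm  tang resist 6.31 N radial -0.26  t 22.38 g 41
```

```bash
python3 -m creep '[[1.5,0.15,0,0,0]]' >/dev/null;  python3 ft.py; python3 -m creep '[[1.5,0,0,0,0]]' >/dev/null;  python3 ft.py
```

```text
phase-pi 3.129 R 60.0mm  tang resist 9.45 N radial -0.73  t 22.50 g 41
phase-pi 3.131 R 60.0mm  tang resist 7.88 N radial -0.60  t 22.62 g 41
```

Home: about 9.4 N turning, solid, 7.9 N at rest. Now winding back up, holding the grip, about 6.1 rad (29 mm).

```bash
python3 - <<'E'
import numpy as np
ph=np.r_[3.13,3.06,3.0,np.arange(1,33)*-.19+3.0]
P=np.vstack([[.35,6.0],np.round(-6*np.c_[np.sin(ph),np.cos(ph)],1)])
D=np.diff(P,axis=0).round(2)+0
print(D[:3].tolist())
for i in range(3,35,5): print(round(ph[min(i+4,len(ph)-1)],2),D[i:i+5].tolist())
E
python3 -m creep '[[1.5,-0.4,0,0,0],[1.5,-0.4,0,0,0],[1.5,-0.4,-0.1,0,0]]' >/dev/null;  python3 ft.py
```

```text
[[-0.45, 0.0], [-0.4, 0.0], [-0.3, -0.1]]
2.05 [[-1.2, -0.2], [-1.0, -0.5], [-0.9, -0.7], [-0.8, -0.8], [-0.6, -0.9]]
1.1 [[-0.5, -1.1], [-0.2, -1.1], [0.0, -1.1], [0.2, -1.2], [0.5, -1.0]]
0.15 [[0.6, -1.0], [0.7, -0.8], [1.0, -0.7], [1.0, -0.5], [1.1, -0.2]]
-0.8 [[1.1, -0.1], [1.2, 0.2], [1.0, 0.3], [1.0, 0.6], [0.9, 0.7]]
-1.75 [[0.7, 0.9], [0.5, 1.0], [0.4, 1.1], [0.1, 1.1], [-0.1, 1.2]]
-2.7 [[-0.3, 1.1], [-0.5, 1.0], [-0.7, 0.9], [-0.9, 0.7], [-0.9, 0.6]]
-3.08 [[-1.1, 0.4], [-1.1, 0.2]]
phase-pi 2.984 R 60.1mm  tang resist -1.54 N radial -1.09  t 23.00 g 40
```

```bash
python3 -m creep '[[1.5,-1.15,-0.2,0,0],[1.5,-1.0,-0.5,0,0],[1.5,-0.9,-0.7,0,0],[1.5,-0.8,-0.8,0,0],[1.5,-0.6,-0.9,0,0]]' >/dev/null;  python3 ft.py
python3 -m creep '[[1.5,-0.5,-1.1,0,0],[1.5,-0.2,-1.1,0,0],[1.5,0,-1.1,0,0],[1.5,0.2,-1.2,0,0],[1.5,0.5,-1.0,0,0]]' >/dev/null;  python3 ft.py
python3 -m creep '[[1.5,0.6,-1.0,0,0],[1.5,0.7,-0.8,0,0],[1.5,1.0,-0.7,0,0],[1.5,1.0,-0.5,0,0],[1.5,1.1,-0.2,0,0]]' >/dev/null;  python3 ft.py
```

```text
phase-pi 2.069 R 60.4mm  tang resist -1.91 N radial -3.39  t 23.62 g 40
phase-pi 1.128 R 60.3mm  tang resist -1.47 N radial 0.92  t 24.25 g 40
phase-pi 0.180 R 60.1mm  tang resist -1.88 N radial 0.82  t 24.88 g 40
```

```bash
python3 -m creep '[[1.5,1.1,-0.1,0,0],[1.5,1.2,0.2,0,0],[1.5,1.0,0.3,0,0],[1.5,1.0,0.6,0,0],[1.5,0.9,0.7,0,0]]' >/dev/null;  python3 ft.py
python3 -m creep '[[1.5,0.7,0.9,0,0],[1.5,0.5,1.0,0,0],[1.5,0.4,1.1,0,0],[1.5,0.1,1.1,0,0],[1.5,-0.1,1.2,0,0]]' >/dev/null;  python3 ft.py
python3 -m creep '[[1.5,-0.3,1.1,0,0],[1.5,-0.5,1.0,0,0],[1.5,-0.7,0.9,0,0],[1.5,-0.9,0.7,0,0],[1.5,-0.9,0.6,0,0]]' >/dev/null;  python3 ft.py
```

```text
phase-pi 5.510 R 59.9mm  tang resist -2.01 N radial 0.48  t 25.50 g 40
phase-pi 4.520 R 59.7mm  tang resist -1.98 N radial 1.19  t 26.12 g 40
phase-pi 3.570 R 60.0mm  tang resist -1.16 N radial -1.66  t 26.75 g 40
```

```bash
python3 -m creep '[[1.5,-1.0,0.3,0,0],[1.5,-0.6,0.1,0,0],[1.5,0.1,0,0,0],[1.5,0,0,0,0]]' >/dev/null;  python3 ft.py
python3 -m creep '[[4,0,0,0,0],[6,0,0,0,0],[6,0,0,0,0],[6,0,0,1.5,0],[6,0,0,4,0]]'
python3 -m creep '[[6,0,0,5,0],[6,0,0,5,0],[6,0,0,0,0]]'
python3 - <<'E'
from h import *
s=observe();print(s["ee_pos"],s["contact_force"],s["time_s"])
from scipy.optimize import minimize_scalar
a=capture("scene");i=a[180:310,190:350];cv2.imwrite("pics/c10.png",cv2.resize(i,None,fx=4.5,fy=4.5,interpolation=cv2.INTER_CUBIC))
for t,z in(("grip",.292),("crank_axis",.292),("knob",.058)):
  for q in tip_of("scene",t)[:1]: print(t,np.round(q["at"],1),round(q["score"],2),np.round(onz("scene",q["at"],z),4))
for q in silhouettes("scene","platen")[:1]:
    v,u=np.nonzero(q["pixels"]);print("sil",round(q["score"],2),v.min(),v.max(),len(v))
E
```

```text
phase-pi 3.303 R 59.9mm  tang resist 0.21 N radial 0.61  t 27.25 g 40
time_s: 27.88
ee_pos: [0.5176, -0.1189, 0.35]
ee_rot: [-2.219, -2.219, 0.003]
contact_force: [1.0, -0.6, 0.4]
gripper_width: 0.0601
gripper_force: 0.0
time_s: 28.25
ee_pos: [0.5206, -0.1184, 0.4557]
ee_rot: [2.215, 2.216, 0.008]
contact_force: [-0.3, -1.3, -0.4]
gripper_width: 0.06
gripper_force: 0.0
[ 0.52058069 -0.11844988  0.45569004] [-0.31529917 -1.33023985 -0.44619575] 28.25
grip [209.6 274.2] 0.51 [ 0.5256 -0.1258  0.292 ]
crank_axis [204.1 255.8] 0.76 [ 0.5178 -0.1742  0.292 ]
knob [284.2 329.4] 0.84 [0.5199 0.0037 0.058 ]
sil 0.68 251 266 145
```

View pics/c10.png

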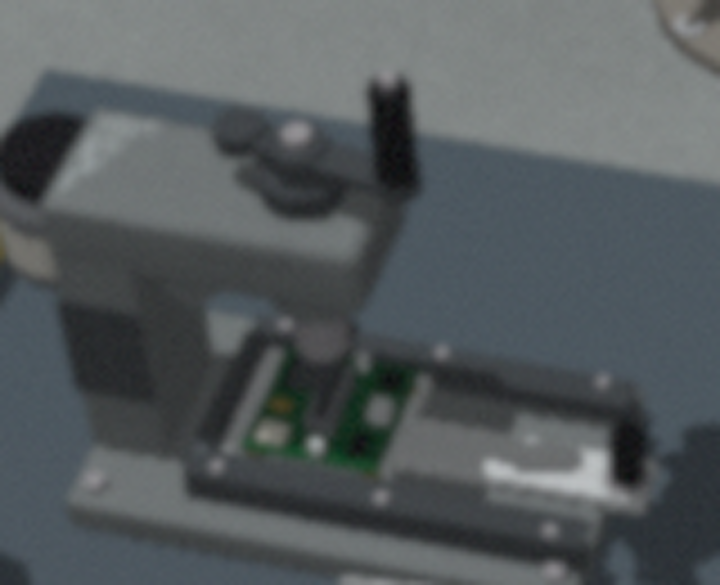

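The last view shows the grip standing free, the platen up clear of the connector, and the shuttle in (knob at y≈0.004). The ram came up about 29 mm, and the robot touches nothing.

```bash
python3 -c "
from bench import *
print(finish_job())"
```

```text
the job is handed in; nothing more can be done
None
```

The job is handed in at about 28 s, with no verdict returned: the shuttle is in at its stop, the connector was pressed home to about 9.4 N on the grip, the tool was wound back up about 29 mm, and the grip was let go unloaded; an early close on the knob missed and pressed on its top at up to about 17 N before I regrasped lower.

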